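Close the tablet tin with its inner lid and keep the outer lid in hand

TASK

The red cleaning-tablet tin by the coffee machine stands open: take the nested pair of lids off the rubber mat by the yellow knob, both together, lower them gently onto the tin until the inner lid sits fully home, and let go. Then grip the black collar and lift the red outer lid, which is to be washed, off alone, level and straight up, about 10 cm, leaving the white inner lid seated and undisturbed, and finish while still holding the outer lid there above the tin. Do not drop the lids, and leave the tin and all other things on the counter where they stand.

Things in the scene. Friction and masses are not known exactly. Their poses are not given: they have to be found in the camera images.
- tin: Round red cleaning-tablet tin without handle standing open and loose on the table, a few white tablets on its floor. 80 mm tall, 90 mm outside and 84 mm inside diameter (3 mm wall), 0.5 kg. Origin: centre of its underside; z up, mouth at z = 80 mm.
- inner_lid: White plastic lid (0.1 kg), nested under the outer lid at first, standing on its plug. Origin: centre of the plug's underside, z up. Plug 78 mm across, z 0 to 12 mm, lowest 4 mm tapered to 73; flange 92 mm across, z 12 to 16: it rests on the tin's rim when home (origin then 68 mm above the tin's). Stem 22 mm across, z 16 to 45, below the knob.
- knob (a point): Middle of the yellow knob on the inner lid's stem, 57.5 mm above the inner lid's origin. Knob 26 mm across, 25 mm tall; its top is at 70 mm, 26 mm above the outer lid's collar while nested. Gripping it lifts both lids, the outer one resting loosely on the flange.
- outer_lid: Red round lid (0.12 kg), a hole in its middle for the inner lid's stem. Origin: centre of its underside, z up; nested, 12.5 mm above the inner lid's origin. Disc 102 mm across, z 3.5 to 7.5 mm; thin skirt down to z = 0 round the inner lid's flange, 2.5 mm play. It clears the knob once raised 58 mm.
- collar (a point): Middle of the black upright collar on the outer lid, 19.5 mm above the outer lid's origin. Collar 52 mm outside, 44 mm inside diameter, 24 mm tall, standing on the red disc, with the stem and knob inside it free of touch. Gripping it from outside takes the outer lid alone.
- mat: Fixed black rubber draining mat, 150 x 150 x 6 mm, on which the nested lids stand at first. Origin: centre of its underside; z up.
- mug: Bystander: white mug, 80 mm across, 92 mm tall, handle at +y. Origin: centre of its underside.
- pitcher: Bystander: steel milk jug with a handle at +y, 84 mm across, 100 mm tall. Origin: centre of its underside.
- bowl: Bystander: red bowl, 120 mm across, 55 mm tall. Origin: centre of its underside.
- saucer: Bystander: white saucer, 130 mm across, 14 mm tall. Origin: centre of its underside.
- cleaner: Bystander: white bottle with yellow cap, 66 mm across, 160 mm tall. Origin: centre of its underside.
- jar: Bystander: amber glass jar with a steel cap, 70 mm across, 90 mm tall. Origin: centre of its underside.
- spoon: Bystander: steel spoon with a wooden handle, 150 mm long, lying on the table between the tin and the lids, its handle towards its -x. Origin: under its middle.

How it is judged:
By the outcome, as a careful person would: the job done as asked, in the order asked, and still so for the second after the job is handed in, while the arm keeps its last pose, push and grip.
It also fails if it takes over 53 s, if anything falls off the work surface, if the arm or the gripper's body presses on something with over 40 N, if the wrist force passes 120 N, or if a joint passes its speed limit or range.

ROBOT

A 6-joint arm with a two-finger parallel gripper is mounted at the origin on the work surface. World frame = base frame: x ahead of the robot, y to its left, z up, the work surface at z = 0. Lengths are in m, angles in rad, forces in N, time in s.
With the tool pointing down it reaches from about 0.25 to 0.775 m from the base axis. Payload 4 kg.
Tool frame: the origin (TCP) lies on the mounting face of the last link; the fingertips stand 199 mm ahead of it and the grasp point (between the pads) lies 180 mm ahead of it; z points along the fingers, y is the line along which they close (so a half turn about z gives the same grasp; the last joint's range is limited). The gripper opens to 94 mm and grips with 3 to 60 N. Pads are 16 mm wide; open, the fingers measure 119 mm over their backs; the gripper's body (75 mm by 177 mm) begins 78 mm behind the grasp point.
Start: joints at [-1.204, 0.087, 1.371, -0, 1.684, -0.103], TCP at [0.249, -0.49, 0.405] pointing down, gripper open.
Joint ranges: [-3.1, 3.1], [-0.76, 2.03], [0.27, 2.55], [-1.08, 4.22], [0.17, 2.65], [-2.57, 2.57]. Speed limits (rad/s): [2.79, 2.79, 3.14, 3.14, 3.14, 3.14].

INTERFACE

Orientations are given as [roll, pitch, yaw] about the fixed x, y, z axes, in that order (R = Rz(yaw) Ry(pitch) Rx(roll)).
In Python, from station import state, optics, ctrl gives the robot as it stands.
- The arm moves only by the tool jog_arm, never from a script. Its argument "plan" is one flat list of numbers, 5 for each row, row after row: the finger opening in mm, from 0 to 94, then the shift along the world's x, y, z each as a share of 25 mm, from -1 to 1, then the turn about the world's z as a share of 8 degrees, from -1 to 1. A call has 1 to 20 rows; each row shifts and turns the commanded pose from where the row before left it; what a row does not reach is not made up. A row lasts 1/8 s, in which the tool goes at most 62.5 mm and 10.7 degrees, less where a joint would pass 70% of its speed; a pose out of reach is approached as far as the arm can. A call with a number of a shift or a turn outside -1 to 1 is refused whole. A call with a gripper value outside its range is refused whole. The fingers move at their own pace and stop on an object; the grip force is fixed at half the most. Time passes only in rows, so rows that do not move let the fingers close. It gives the time, the measured TCP pose, the force, the opening and the grip force at its end, in the units of the state.
- state(): the state, without advancing time (a new reading comes with each control period).
- optics.grab_frame(name): name is "side" or "top"; returns a dict with "color" (384x512x3 uint8, red, green, blue), "mtx" (3x3 intrinsics, pixels), "world_from_camera" (4x4, takes a point from camera to world coordinates). Camera axes: x right, y down, z forward; pixel columns grow to the right and rows downward; lengths in m; the calibration is good to about 2 mm. A picture is of the moment at which its call begins. There is no depth.
- ctrl.job_done(): hands the job in; it is judged then, once.
The state is a dict: "t": time; "joint_positions": joint angles; "qvel": joint speeds; "joint_torque": joint torques, N m; "ee_pos": TCP position; "ee_rot": TCP orientation; "ft_force": force on the tool from outside, world axes, zero at the start; "wrist_torque": the same for the moment, N m; "grip_width": finger opening in m; "grip_force": force on a finger pad.
Only numpy, scipy, OpenCV 4.12 (cv2) and the standard library are available. Lean on these libraries where they do the work, as an engineer would, in place of code of your own. Each camera call takes 0.05 s, during which the arm holds its last target. There are 200 camera calls.

## Working session

There is one attempt and no reset: what is moved stays moved. The work goes in short steps, Python scripts to look and compute and a tool call to move; the robot and the scene stay as the last step left them, time stands still between calls to the robot, and variables do not carry over. Pictures are saved under pics/ and viewed, at most 10 in all, crops included, and the job is handed in when it is done.

Besides the shell and the picture viewer there is one more tool, called as name(argument=value, ...) on one line, values as JSON. jog_arm: Moves the arm, as the interface text tells. Shift numbers are shares of 25 mm and turn numbers shares of 8 degrees, none past 1 either way. Its arguments: {"type":"object","properties":{"plan":{"type":"array","items":{"type":"number"}}},"required":["plan"]}

```bash
mkdir -p pics
cat > h.py <<'E'
from station import state, optics, ctrl
import numpy as np, cv2
def grab(n,f):
    d=optics.grab_frame(n); cv2.imwrite(f,cv2.cvtColor(d["color"],cv2.COLOR_RGB2BGR)); return d
def onplane(d,u,v,z):
    K=d["mtx"];T=d["world_from_camera"]; r=T[:3,:3]@np.linalg.solve(K,[u,v,1]);c=T[:3,3]
    return c+r*(z-c[2])/r[2]
def proj(d,p):
    T=d["world_from_camera"]; q=d["mtx"]@(T[:3,:3].T@(np.array(p)-T[:3,3])); return q[:2]/q[2]
E
python3 - <<'E'
from h import *
for n in("top","side"):
    d=grab(n,f"pics/{n}0.png"); print(n,d["mtx"].round(1).tolist(),d["world_from_camera"].round(3).tolist())
s=state();print(s)
E
```

```text
top [[450.6, 0.0, 244.2], [0.0, 450.6, 186.4], [0.0, 0.0, 1.0]] [[-0.014, -0.987, 0.163, 0.301], [-1.0, 0.011, -0.021, 0.006], [0.019, -0.163, -0.986, 1.548], [0.0, 0.0, 0.0, 1.0]]
side [[353.0, 0.0, 249.2], [0.0, 353.0, 190.3], [0.0, 0.0, 1.0]] [[-0.807, -0.393, 0.44, 0.063], [-0.59, 0.535, -0.605, 0.65], [0.002, -0.748, -0.664, 0.8], [0.0, 0.0, 0.0, 1.0]]
{'t': 0.1, 'joint_positions': array([-1.20412416e+00,  8.78715864e-02,  1.37205479e+00, -7.60168124e-06,
        1.68364596e+00, -1.03091905e-01]), 'qvel': array([-0.00088064, -0.00129245, -0.00439607,  0.00026332,  0.00062425,
       -0.00122598]), 'joint_torque': array([ 2.59060747e-03, -3.41251838e+01, -3.03301477e+01,  7.20585301e-02,
        3.03743756e-02, -8.44311876e-05]), 'ee_pos': array([ 0.2489336 , -0.49032561,  0.40365058]), 'ee_rot': array([-3.13962270e+00, -1.96213133e-04,  4.69763026e-01]), 'ft_force': array([-0.00752261, -0.280144  , -0.64240769]), 'wrist_torque': array([0.00174983, 0.01739348, 0.01904873]), 'grip_force': 0.0, 'grip_width': 0.09375362352382047}
```

View pics/top0.png

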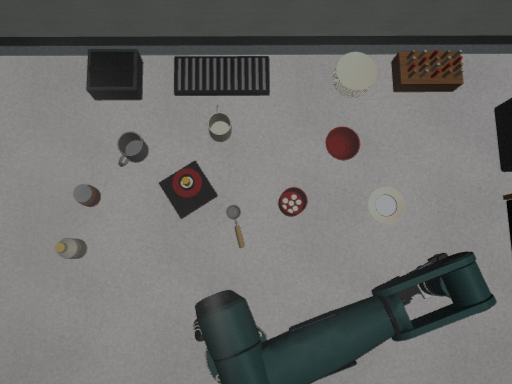

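View pics/side0.png

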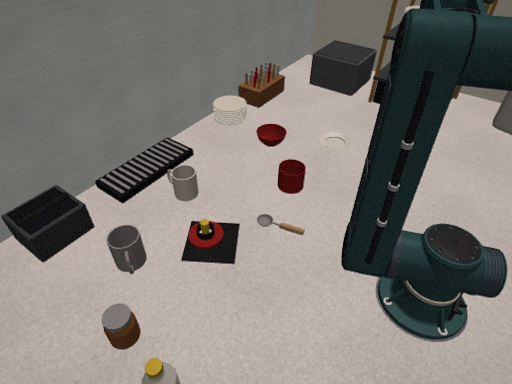

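Top view: open tin with tablets at about (292,202), nested lids at (187,183) on the mat, spoon between them at (236,225), and red bowl at (343,143). Side view: tin at (291,177), yellow knob at (205,226).

```bash
cat > m.py <<'E'
from h import *
def blob(im,mask,uv,r):
    m=np.zeros(mask.shape,np.uint8); cv2.circle(m,uv,r,255,-1); m&=mask
    c=max(cv2.findContours(m,cv2.RETR_EXTERNAL,cv2.CHAIN_APPROX_NONE)[0],key=cv2.contourArea)
    return cv2.convexHull(c)
def masks(im):
    h=cv2.cvtColor(im,cv2.COLOR_RGB2HSV);H,S,V=cv2.split(h)
    return (((H<8)|(H>172))&(S>130)&(V>35)).astype(np.uint8)*255, ((H>14)&(H<35)&(S>120)&(V>70)).astype(np.uint8)*255
E
python3 - <<'E'
from m import *
def cen(c):
    M=cv2.moments(c); return M['m10']/M['m00'],M['m01']/M['m00']
d=optics.grab_frame("top");R,Y=masks(d["color"])
c=blob(0,R,(292,202),22);print("tin",cen(c),cv2.boundingRect(c),onplane(d,*cen(c),.078), cv2.minEnclosingCircle(c)[1]*2)
print("tin via rim", [onplane(d,*cen(c),z)[:2].round(4) for z in(.06,.08)])
c=blob(0,R,(187,183),24);print("lid",cen(c),cv2.boundingRect(c),onplane(d,*cen(c),.025))
c=blob(0,Y,(187,182),12);print("knob",cen(c),cv2.boundingRect(c),onplane(d,*cen(c),.072))
s=optics.grab_frame("side");R,Y=masks(s["color"])
c=blob(0,Y,(205,226),15);print("sknob",cen(c),cv2.boundingRect(c),onplane(s,*cen(c),.0635))
c=blob(0,R,(291,177),24);print("stin",cen(c),cv2.boundingRect(c),onplane(s,*cen(c),.04))
c=blob(0,R,(205,235),28);print("slid",cen(c),cv2.boundingRect(c),onplane(s,*cen(c),.024))
a=cv2.resize(d["color"][150:250,140:320],None,fx=4.4,fy=4.4,interpolation=2)
b=cv2.resize(s["color"][140:270,170:320],None,fx=4,fy=4)
cv2.imwrite("pics/a.png",a[...,::-1])
E
```

```text
tin (291.944854751354, 201.62038404726735) (281, 192, 22, 22) [ 0.49109754 -0.18144993  0.078     ] 24.374582290649414
tin via rim [array([ 0.4934, -0.1837]), array([ 0.4908, -0.1812])]
lid (186.81865828092242, 182.5665618448637) (173, 169, 29, 29) [0.56783751 0.17029551 0.025     ]
knob (184.9517543859649, 180.43421052631578) (181, 177, 8, 8) [0.566859   0.17146411 0.072     ]
sknob (204.2923076923077, 225.84786324786322) (200, 219, 9, 15) [0.56498159 0.17572325 0.0635    ]
stin (290.77838328792006, 175.7729336966394) (278, 160, 27, 33) [ 0.49748109 -0.18695255  0.04      ]
slid (205.47581699346406, 234.37211328976034) (188, 221, 36, 28) [0.56676736 0.17342837 0.024     ]
```

View pics/a.png

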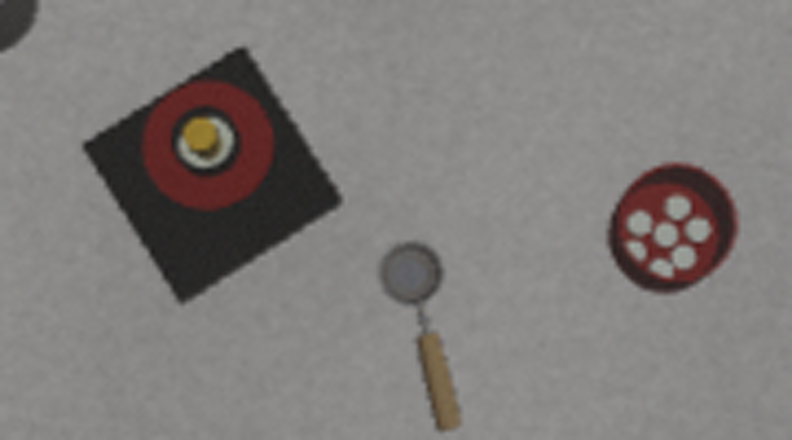

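Crop: lids disc centred at about crop (207,145), knob (202,134), tin outer rim circle about (673,228). The tin mask missed the shadowed wall, so I'll fit silhouettes instead.

```bash
cat >> m.py <<'E'
from scipy.optimize import least_squares
def hullpts(d,x,y,circs):
    a=np.linspace(0,2*np.pi,60)
    P=np.array([proj(d,(x+r*np.cos(t),y+r*np.sin(t),z)) for r,z in circs for t in a],np.float32)
    return cv2.convexHull(P)
def stat(h):
    M=cv2.moments(h); return np.array([M['m10']/M['m00'],M['m01']/M['m00']]),M['m00']
def fit(d,mask,uv,r,circs,x0):
    "position whose projected silhouette has the measured silhouette centroid"
    m=np.zeros(mask.shape,np.uint8); cv2.circle(m,uv,r,255,-1); m&=mask
    c=max(cv2.findContours(m,cv2.RETR_EXTERNAL,cv2.CHAIN_APPROX_NONE)[0],key=cv2.contourArea)
    f=np.zeros_like(m); cv2.drawContours(f,[cv2.convexHull(c)],-1,255,-1)
    M=cv2.moments(f,True); g=np.array([M['m10'],M['m01']])/M['m00']
    s=least_squares(lambda p:stat(hullpts(d,*p,circs))[0]-g,x0,diff_step=1e-3)
    return s.x.round(4),M['m00'],stat(hullpts(d,*s.x,circs))[1]
def red(im):
    b=cv2.GaussianBlur(im,(0,0),.6).astype(int); return ((b[...,0]-b[...,1]>14)&(b[...,0]>1.35*b[...,1])).astype(np.uint8)*255
TIN=[(.045,0.001),(.045,.08)]; DISC=[(.051,.0185),(.051,.026)]; KNOB=[(.013,.051),(.013,.076)]
E
python3 - <<'E'
from m import *
for n,t,l,k in(("top",(292,202),(187,183),(185,180)),("side",(291,177),(205,235),(204,226))):
    d=optics.grab_frame(n);im=d["color"];_,Y=masks(im);R=red(im)
    print(n,"tin",fit(d,R,t,24,TIN,(.49,-.18)),"disc",fit(d,R,l,26,DISC,(.567,.17)),"knob",fit(d,Y,k,12,KNOB,(.567,.17)))
E
```

```text
top tin (array([ 0.4982, -0.1877]), 604.0, 665.4305708666798) disc (array([0.5686, 0.1708]), 740.0, 698.3764714185381) knob (array([0.5682, 0.1724]), 50.0, 59.13119789015036)
side tin (array([ 0.4975, -0.1872]), 817.0, 827.8778336683754) disc (array([0.5688, 0.1707]), 833.0, 788.2616787601728) knob (array([0.5649, 0.1756]), 116.0, 105.5639839154901)
```

jog_arm(plan=[60,0.473,0.98,0,0,60,0.473,0.98,0,0,60,0.473,0.98,0,0,60,0.473,0.98,0,0,60,0.473,0.98,0,0,60,0.473,0.98,0,0,60,0.473,0.98,0,0,60,0.473,0.98,0,0,60,0.473,0.98,0,0,60,0.473,0.98,0,0,60,0.473,0.98,0,0,60,0.473,0.98,0,0,60,0.473,0.98,0,0,60,0.473,0.98,0,0,60,0.473,0.98,0,0,60,0.473,0.98,0,0,60,0.473,0.98,0,0,60,0.473,0.98,0,0,60,0.473,0.98,0,0,60,0.473,0.98,0,0])

```text
t: 2.8
ee_pos: [0.4857, 0.0005, 0.4047]
ee_rot: [3.141, -0.0, 0.47]
ft_force: [-0.2, 1.0, 0.7]
grip_width: 0.0601
grip_force: 0.0
```

jog_arm(plan=[60,0.473,0.98,0,0,60,0.473,0.98,0,0,60,0.473,0.98,0,0,60,0.473,0.98,0,0,60,0.473,0.98,0,0,60,0.473,0.98,0,0,60,0.473,0.98,0,0,60,0,0,-1,0,60,0,0,-1,0,60,0,0,-0.6,0,60,0,0,0,0,60,0,0,0,0])

```text
t: 4.3
ee_pos: [0.5685, 0.171, 0.3409]
ee_rot: [3.141, -0.002, 0.47]
ft_force: [-0.1, -0.7, -0.5]
grip_width: 0.0604
grip_force: 0.0
```

Run:
```python
from m import *
s=state();print(s['t'],s['ee_pos'],s['ee_rot'],s['ft_force'],s['grip_width'])
d=optics.grab_frame("side");print(proj(d,s['ee_pos']-[0,0,.18]),proj(d,s['ee_pos']-[0,0,.199]))
cv2.imwrite("pics/b.png",cv2.resize(d["color"][140:290,110:310],None,fx=4,fy=4,interpolation=2)[...,::-1])
_,Y=masks(d["color"]);print(fit(d,Y,(204,226),14,KNOB,(.567,.17)))
```

```text
4.3 [0.56851016 0.17103669 0.34093368] [ 3.14096845e+00 -1.90839197e-03  4.69657533e-01] [-0.0939535  -0.72445033 -0.54315995] 0.0603636734209013
[201.45118054 199.20074253] [202.07001449 204.36764252]
(array([0.565 , 0.1757]), 117.0, 105.56668338365853)
```

View pics/b.png

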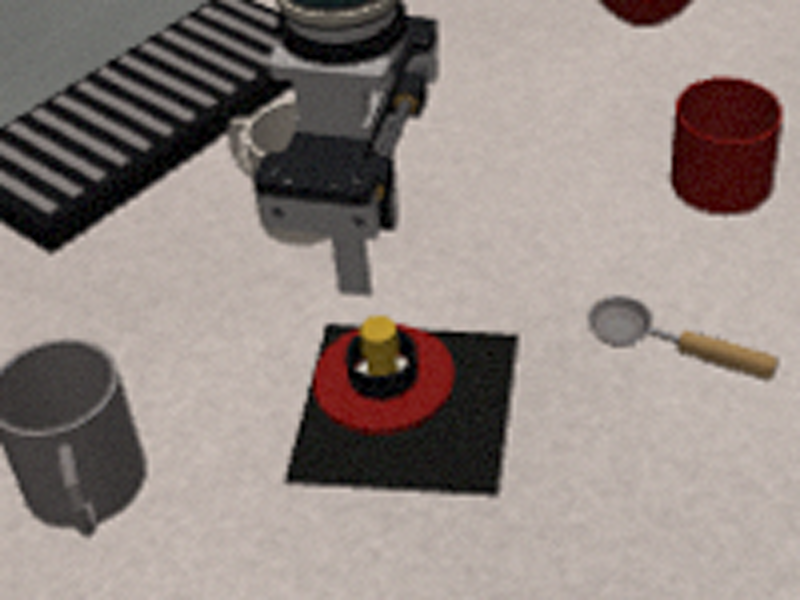

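The near finger tip is at crop (352,285), above and in line with the knob at (379,345), with the second finger hidden behind it. That fits the state. I'll descend with the tips just above the collar, then close.

jog_arm(plan=[60,0,0,-1,0,60,0,0,-1,0,60,0,0,-0.8,0,60,0,0,-0.5,0,60,0,0,-0.2,0,60,0,0,0,0,0,0,0,0,0,0,0,0,0,0,0,0,0,0,0,0,0,0,0,0,0,0,0,0,0])

```text
t: 5.72
ee_pos: [0.5683, 0.1711, 0.2524]
ee_rot: [3.141, -0.0, 0.47]
ft_force: [-0.2, 0.9, 1.8]
grip_width: 0.0252
grip_force: 30.0
```

jog_arm(plan=[0,0,0,0.2,0,0,0,0,0.5,0,0,0,0,0.9,0,0,0,0,1,0,0,0,0,1,0,0,0,0,0.6,0,0,0,0,0.2,0,0,0,0,0,0])

```text
t: 6.72
ee_pos: [0.5682, 0.1711, 0.3619]
ee_rot: [-3.142, 0.001, 0.47]
ft_force: [0.6, 0.0, -2.3]
grip_width: 0.0253
grip_force: 30.0
```

jog_arm(plan=[0,-0.06,-0.3,0,0,0,-0.12,-0.6,0,0,0,-0.18,-0.9,0,0,0,-0.19,-0.98,0,0,0,-0.19,-0.98,0,0,0,-0.19,-0.98,0,0,0,-0.19,-0.98,0,0,0,-0.19,-0.98,0,0,0,-0.19,-0.98,0,0,0,-0.19,-0.98,0,0,0,-0.19,-0.98,0,0,0,-0.19,-0.98,0,0,0,-0.19,-0.98,0,0,0,-0.19,-0.98,0,0,0,-0.18,-0.9,0,0,0,-0.12,-0.6,0,0,0,-0.06,-0.24,0,0,0,0,0,0,0,0,0,0,0,0])

```text
t: 9.1
ee_pos: [0.4981, -0.1864, 0.3622]
ee_rot: [-3.141, -0.0, 0.471]
ft_force: [-1.0, -0.4, -1.7]
grip_width: 0.0251
grip_force: 30.0
```

Run:
```python
from m import *
s=state();p=s['ee_pos'];print(s['t'],p,s['ee_rot'],s['ft_force'],s['wrist_torque'],s['grip_width'])
d=optics.grab_frame("side");
dz=p[2]-.2524
print(proj(d,[p[0],p[1],.006+.0145+dz]))
cv2.imwrite("pics/c.png",cv2.resize(d["color"][80:230,190:390],None,fx=4,fy=4,interpolation=2)[...,::-1])
```

```text
9.1 [ 0.49811121 -0.18636567  0.36218331] [-3.14133253e+00 -2.16237193e-04  4.70645479e-01] [-1.03517341 -0.36932002 -1.66973501] [-0.03616456 -0.00403621  0.01811302] 0.025097052642937618
[292.75872565 154.15909518]
```

View pics/c.png

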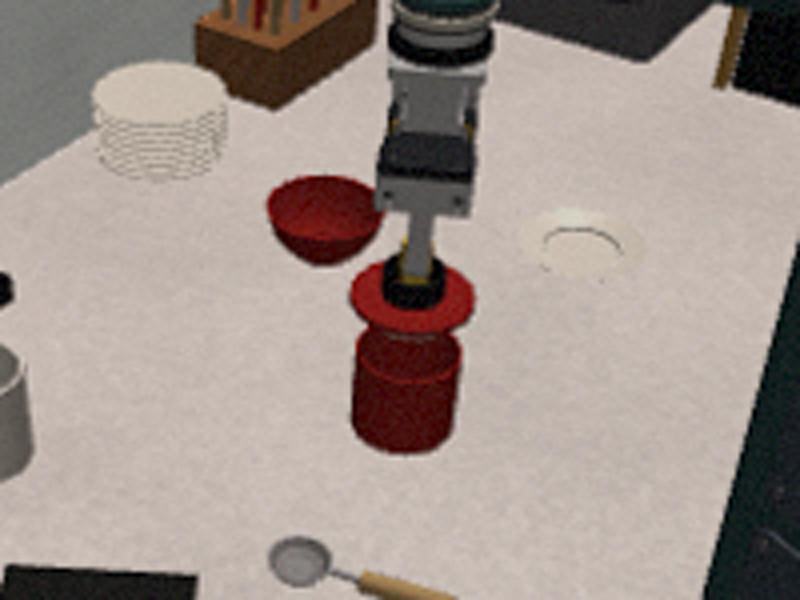

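Lids hang level: disc centre at crop (412,297), tin rim centre at about (408,350). They agree with the expected projection to about 1 mm, so I'll nudge y by −1 mm and lower.

jog_arm(plan=[0,0,-0.04,-0.6,0,0,0,0,-0.5,0,0,0,0,-0.2,0,0,0,0,-0.1,0,0,0,0,-0.1,0,0,0,0,-0.08,0,0,0,0,-0.08,0,0,0,0,0,0])

```text
t: 10.15
ee_pos: [0.498, -0.1879, 0.3206]
ee_rot: [-3.142, 0.0, 0.47]
ft_force: [0.5, -0.2, -2.8]
grip_width: 0.0258
grip_force: 30.0
```

jog_arm(plan=[0,0,0,-0.08,0,0,0,0,-0.06,0,0,0,0,-0.04,0,0,0,0,-0.04,0,0,0,0,0,0,0,0,0,0,0])

```text
t: 10.9
ee_pos: [0.498, -0.1879, 0.3152]
ee_rot: [3.141, -0.0, 0.47]
ft_force: [-1.0, 0.5, -1.8]
grip_width: 0.0249
grip_force: 30.0
```

jog_arm(plan=[0,0,0,-0.02,0,0,0,0,-0.02,0,0,0,0,0,0,0,0,0,0,0])

```text
t: 11.4
ee_pos: [0.498, -0.1879, 0.3144]
ee_rot: [3.141, -0.0, 0.47]
ft_force: [-1.3, -0.2, -0.8]
grip_width: 0.0255
grip_force: 30.0
```

jog_arm(plan=[0,0,0,-0.02,0,0,0,0,-0.02,0,0,0,0,0,0,0,0,0,0,0])

```text
t: 11.9
ee_pos: [0.498, -0.1879, 0.3144]
ee_rot: [3.141, -0.0, 0.47]
ft_force: [-3.3, 1.6, 4.7]
grip_width: 0.0258
grip_force: 30.0
```

jog_arm(plan=[32,0,0,0,0,32,0,0,0,0,75,0,0,0,0,75,0,0,0,0,75,0,0,0,0,75,0,0,0,0])

```text
t: 12.65
ee_pos: [0.498, -0.1879, 0.3132]
ee_rot: [3.141, -0.0, 0.47]
ft_force: [0.1, -0.4, -0.2]
grip_width: 0.0689
grip_force: 0.0
```

Run:
```python
from m import *
s=state();p=s['ee_pos'];print(s['t'],p,s['ft_force'],s['grip_width'])
d=optics.grab_frame("side");R=red(d["color"])
for z in(.088,.112,.138):print(z,proj(d,[p[0],p[1],z]))
a=np.linspace(0,2*np.pi,100);print("disc cols",[f([proj(d,(p[0]+.051*np.cos(t),p[1]+.051*np.sin(t),.0875))[0] for t in a]) for f in(min,max)])
print("collar cols",[f([proj(d,(p[0]+.026*np.cos(t),p[1]+.026*np.sin(t),.11))[0] for t in a]) for f in(min,max)])
im=cv2.resize(d["color"][120:210,235:355],None,fx=6.6,fy=6.6,interpolation=2)
for r,z in((.051,.088),(.026,.112)):
    P=np.array([(proj(d,(p[0]+r*np.cos(t),p[1]+r*np.sin(t),z))-[234.5,119.5])*6.6 for t in a],np.int32)
    cv2.polylines(im,[P],True,(0,255,0),1)
cv2.imwrite("pics/d.png",im[...,::-1])
```

```text
12.65 [ 0.4980192  -0.18792587  0.31317679] [ 0.13402159 -0.37693878 -0.19237101] 0.06894812570831632
0.088 [291.95359162 164.3454163 ]
0.112 [292.55899235 158.5019762 ]
0.138 [293.23396599 151.98700543]
disc cols [np.float64(276.55047552546375), np.float64(307.4130928653294)]
collar cols [np.float64(284.5525934046724), np.float64(300.4869620708459)]
```

View pics/d.png

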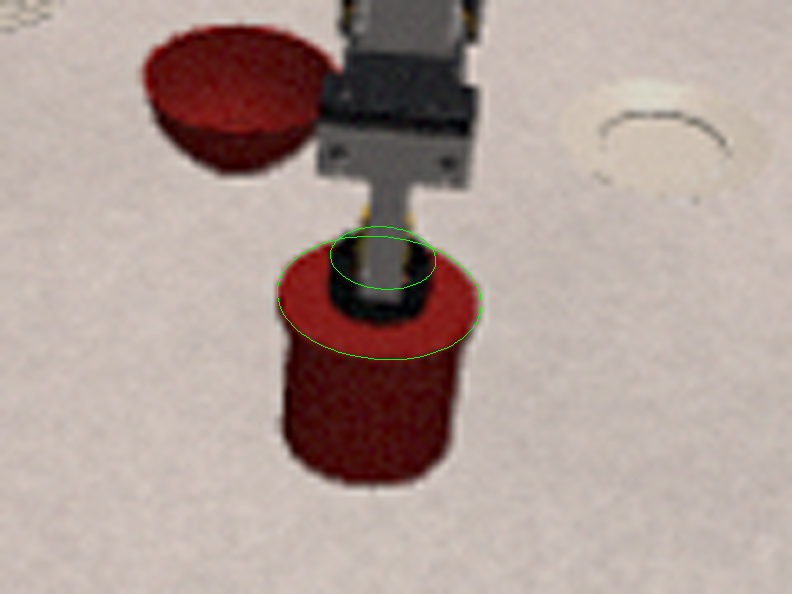

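The disc outline fits the projected seated circle to within about 1 mm (disc at crop x 278–478). The lids are seated and level, and the finger is just above the collar at crop (381,290). Next I'll open to 80 mm, go down round the collar and close in small steps.

jog_arm(plan=[80,0,0,0,0,80,0,0,0,0,80,0,0,-0.3,0,80,0,0,-0.3,0,80,0,0,-0.2,0,80,0,0,-0.1,0,80,0,0,0,0])

```text
t: 13.58
ee_pos: [0.498, -0.1879, 0.2904]
ee_rot: [-3.141, 0.0, 0.47]
ft_force: [-0.3, 0.4, 0.6]
grip_width: 0.0799
grip_force: 0.0
```

jog_arm(plan=[60,0,0,0,0,60,0,0,0,0,60,0,0,0,0,57,0,0,0,0,56,0,0,0,0,55,0,0,0,0,54,0,0,0,0,53,0,0,0,0,52,0,0,0,0,51,0,0,0,0,50,0,0,0,0,40,0,0,0,0,20,0,0,0,0,0,0,0,0,0,0,0,0,0,0])

```text
t: 15.45
ee_pos: [0.498, -0.1879, 0.2907]
ee_rot: [3.141, 0.0, 0.47]
ft_force: [1.0, 0.2, -0.5]
grip_width: 0.0506
grip_force: 30.0
```

jog_arm(plan=[0,0,0,0.05,0,0,0,0,0.1,0,0,0,0,0.15,0,0,0,0,0.2,0,0,0,0,0.25,0,0,0,0,0.25,0,0,0,0,0.25,0,0,0,0,0.25,0,0,0,0,0.25,0,0,0,0,0.25,0,0,0,0,0.25,0,0,0,0,0.25,0,0,0,0,0.25,0,0,0,0,0.3,0,0,0,0,0.3,0,0,0,0,0.25,0,0,0,0,0.2,0,0,0,0,0.15,0,0,0,0,0.1,0,0,0,0,0,0])

```text
t: 17.95
ee_pos: [0.498, -0.1879, 0.392]
ee_rot: [3.141, -0.0, 0.47]
ft_force: [0.0, 0.6, -1.0]
grip_width: 0.0507
grip_force: 30.0
```

Run:
```python
from m import *
s=state();print(s['t'],s['ee_pos'],s['ft_force'],s['grip_width'],s['grip_force'])
d=optics.grab_frame("side")
cv2.imwrite("pics/e.png",cv2.resize(d["color"][100:220,215:375],None,fx=5,fy=5,interpolation=2)[...,::-1])
```

```text
17.95 [ 0.49801426 -0.18792747  0.39203404] [ 9.78435441e-04  6.01893336e-01 -9.81651451e-01] 0.05068897106942058 29.98789658944588
```

View pics/e.png

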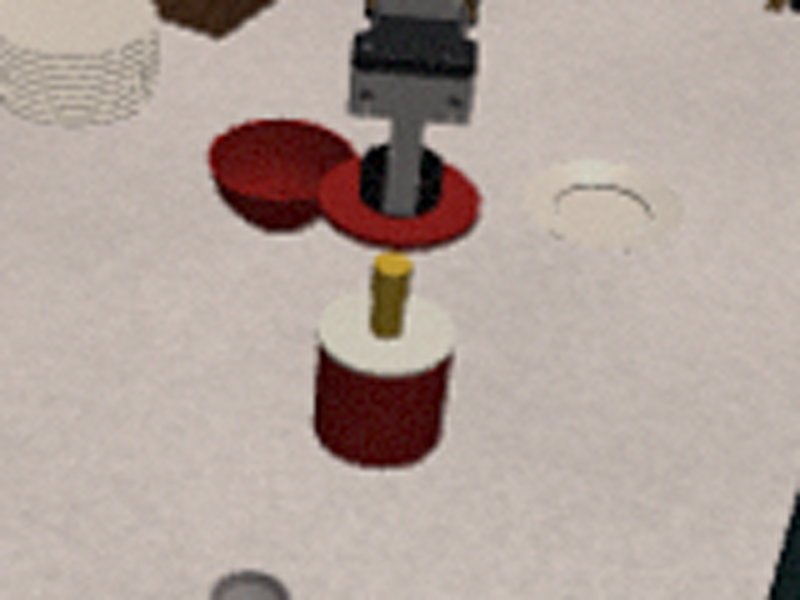

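The outer lid hangs level at crop (400,200). The white inner lid sits flat on the tin at crop (387,335), clear of it. I'm handing in.

```bash
python3 -c "
from station import ctrl
print(ctrl.job_done())"
```

```text
the job is handed in; nothing more can be done
None
```

The job is handed in: the inner lid is seated on the tin, and the arm is holding the outer lid level about 10 cm above where it sat, after about 18 s on the robot's clock.

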